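# Seat a temperature logger in the hidden well of a dry-block heater

## Task

The heater's temperature is to be checked: take the temperature logger out of its bench holder and feel for the hidden well in the round black insert of the dry-block heater. Rest the steel tip on the insert and slide it lightly along the band between the two fine circles until it drops through the flush sprung plug, then ease it down until its steel collar sits flush on the insert, let go and leave it standing there. Be gentle with the thin stem and the heater, never leaning hard on them down or sideways, and leave the other things on the bench where they stand.

Things in the scene. Friction and masses are not known exactly. Their poses are not given: they have to be found in the camera images.
- logger_mid (a point): centre of the temperature logger's round white plastic body (diameter 25 mm, 70 mm tall, teal bands), the part to grip: 35 mm under the logger's top, 39 mm above the underside of its steel collar (diameter 28 mm, 4 mm thick, under the body), 81 mm above the tip of its stem. z up along the logger; round, so yaw does not matter. The logger weighs 0.11 to 0.17 kg
- logger_tip (a point): lowest point of the logger's steel stem (diameter 8 mm, half-ball end), on its axis, 42 mm below the collar's underside; z up along the logger. Pressing the tip down with 2 to 6 N while sliding it is right; stem and heater stand no more than 25 N between them
- holder: bench holder, fixed, in which the logger starts upright: grey block 50 x 50 mm, top 66 mm above the bench, on a dark foot 100 x 80 x 8 mm, with an upright hole of 11 mm, 50 mm deep. Origin: bench level under the hole. The logger's collar rests on the block's top; drawn straight up by 45 mm it is free
- heater: dry-block heater, fixed: white housing 280 mm (x) by 200 mm (y), 100 mm high, sloping panel on its -x side, round black insert in its steel top, capped tubes up to 112 mm high 72 mm behind the insert's centre. Origin: centre of footprint, bench level. A sprung plug, flush and as black as the insert, hides the well; it yields to under 1 N, 46 mm deep, and the logger's weight keeps it down
- insert_top (a point): centre of the hard flat top of the heater's round black insert (diameter 70 mm, 102 mm above the bench); z up. Its one upright well, diameter 11 mm, has its axis 18 mm from this centre, mid-way between two fine grey circles of radius 10 and 27 mm, in an unknown direction: the insert may sit at any angle, which these axes do not show; it does not turn under the tip
- reagent: bystander: amber reagent bottle, diameter 62 mm, 135 mm tall, standing loose; origin at the centre of its underside
- slide_box: bystander: blue slide box 88 x 170 x 34 mm, loose; origin at the centre of its underside
- tube_rack: bystander: orange rack of capped tubes 65 x 200 mm, 79 mm tall, loose; origin at the centre of its underside
- stain_jar: bystander: green glass staining jar with a white lid, 82 x 96 mm, 80 mm tall, loose; origin at the centre of its underside
Mind the look-alikes: they are no part of the job. Leave any yellow look-alike of the part that bears logger_mid alone.

How it is judged:
By the outcome, as a careful person would: the job done as asked, in the order asked, and still so for the second after the job is handed in, with the robot touching nothing.
It also fails if it takes over 72 s, if anything falls off the work surface, if the arm or the gripper's body presses on something with over 40 N, if the wrist force passes 120 N, or if a joint passes its speed limit or range.

## Robot

A 6-joint arm with a two-finger parallel gripper is mounted at the origin on the work surface. World frame = base frame: x ahead of the robot, y to its left, z up, the work surface at z = 0. Lengths are in m, angles in rad, forces in N, time in s.
With the tool pointing down it reaches from about 0.275 to 0.75 m from the base axis. Payload 10.2 kg.
Tool frame: the origin (TCP) lies at the very end of the fingers, on their centre line; the grasp point (between the pads) lies 19 mm behind it (env.tcp_to_grasp is the distance from the TCP to the grasp point, in m); x points along the fingers, y is the direction in which the jaws open and shut, and the axes are right-handed (so a half turn about x gives the same grasp; the last joint's range is limited). The gripper opens to 88 mm and grips with 3 to 60 N. Pads are 18 mm wide; open, the fingers measure 123 mm over their backs; the gripper's body (75 mm by 187 mm) begins 45 mm behind the grasp point.
Start: joints at [-1.471, 0.313, 1.498, -0, 1.331, -0.223], TCP at [0.167, -0.498, 0.205] pointing down, gripper open.
Joint ranges: [-2.94, 2.94], [-0.97, 2.17], [0.19, 2.56], [-1.23, 4.37], [0.02, 3.11], [-2.88, 2.88]. Speed limits (rad/s): [2.39, 2.39, 3.01, 3.14, 3.14, 3.14].

## Interface

Orientations are given as a rotation vector (axis times angle).
In Python, from station import env, cams gives the robot as it stands.
- The arm moves only by the tool servo_tool, never from a script. Its argument "targets" is a list of rows, each a list of 7 numbers: the turn, a rotation vector about the tool's x, y, z in degrees, then the shift along the tool's x, y, z in m, then the finger opening in m, from 0 to 0.0881. In form: [[rx, ry, rz, tx, ty, tz, claw], ...]. A call has exactly 10 rows; each row shifts and turns the commanded pose from where the row before left it, along the tool's axes as they then stand; what a row does not reach is not made up. A row lasts 1/12 s, in which the tool goes at most 41.7 mm and 7.16 degrees, less where a joint would pass 70% of its speed; a pose out of reach is approached as far as the arm can. A call with a gripper value outside its range is refused whole. The fingers move at their own pace and stop on an object; "squeeze" is the grip in N (left out, the last holds). Time passes only in rows, so rows that do not move let the fingers close, or fill a call up. It gives the time, the measured TCP pose, the force and the opening at its end, in the units of the state.
- env.sense(): the state, without advancing time (a new reading comes with each control period).
- cams.grab_frame(name): name is "scene" or "top" or "wrist"; returns the picture (384x512x3 uint8, red, green, blue); there is no depth.
- cams.calibration(name): a dict with "camera_matrix" (3x3 intrinsics, pixels), "extrinsics" (4x4, takes a point from world to camera coordinates). Camera axes: x right, y up, looking along -z (the intrinsics and any distortion apply to the point x, -y, -z); pixel columns grow to the right and rows downward; lengths in m; the calibration is good to about 2 mm. The wrist camera is an equidistant fisheye: a pixel r from the principal point sees the ray r / f radians off the axis. A picture is of the moment at which its call begins: read the wrist's pose just before it. calibration takes no time and is no camera call; for the wrist camera it gives the pose at the moment of the call.
- env.hand_in(): hands the job in, once; it reports no verdict.
The state is a dict: "time": time; "q": joint angles; "qd": joint speeds; "joint_efforts": joint torques, N m; "tcp_pos": TCP position; "ee_rot": TCP orientation; "ft_force": force on the tool from outside, world axes, zero at the start; "ft_torque": the same for the moment, N m; "grip_width": finger opening in m.
Only numpy, scipy, OpenCV 4.12 (cv2) and the standard library are available. Lean on these libraries where they do the work, as an engineer would, in place of code of your own. Each camera call takes 0.05 s, during which the arm holds its last target.

## Working session

There is one attempt and no reset: what is moved stays moved. The work goes in short steps, Python scripts to look and compute and a tool call to move; the robot and the scene stay as the last step left them, time stands still between calls to the robot, and variables do not carry over. Pictures are saved under pics/ and viewed, and the job is handed in when it is done.

Besides the shell and the picture viewer there is one more tool, called after ">>>" in YAML: its name, and indented under it one key for each argument. servo_tool: Moves the arm, as the interface text tells. Its arguments: {"type":"object","properties":{"targets":{"type":"array"},"squeeze":{"type":"number"}},"required":["targets"]}

```bash
ls; mkdir -p pics
python3 - <<'E'
from station import env,cams
import cv2
for n in ["scene","top","wrist"]:
    c=cams.calibration(n); print(n,c)
    im=cams.grab_frame(n); cv2.imwrite(f"pics/{n}0.png",im[:,:,::-1])
s=env.sense(); print(s)
E
```

```text
pics
scene {'camera_matrix': array([[385.17419247,   0.        , 251.92877469],
       [  0.        , 385.17419247, 191.31097328],
       [  0.        ,   0.        ,   1.        ]]), 'extrinsics': array([[ 0.63725459,  0.77048286,  0.01620932, -0.37688863],
       [-0.55351312,  0.44296486,  0.70526971,  0.25556807],
       [ 0.53621806, -0.45840844,  0.70875376, -1.55580692],
       [ 0.        ,  0.        ,  0.        ,  1.        ]])}
top {'camera_matrix': array([[413.18471605,   0.        , 254.77103567],
       [  0.        , 413.18471605, 193.58518866],
       [  0.        ,   0.        ,   1.        ]]), 'extrinsics': array([[ 1.80230578e-03, -9.99998046e-01,  8.12823049e-04,
         9.24939653e-03],
       [ 9.94739858e-01,  1.87607538e-03,  1.02416280e-01,
        -5.97554372e-01],
       [-1.02417605e-01,  6.23962031e-04,  9.94741295e-01,
        -1.41901192e+00],
       [ 0.00000000e+00,  0.00000000e+00,  0.00000000e+00,
         1.00000000e+00]])}
wrist {'camera_matrix': array([[297.31863964,   0.        , 256.77053747],
       [  0.        , 297.31863964, 194.94835038
[... 381 characters left out ...]
0,
         1.00000000e+00]])}
{'time': 0.15, 'q': array([-1.47140767e+00,  3.13301572e-01,  1.49823575e+00, -5.93019810e-06,
        1.33098295e+00, -2.23389187e-01]), 'qd': array([-1.39138878e-04, -9.80110333e-04, -1.40666589e-03,  9.32075467e-05,
       -8.97064010e-05, -9.51337601e-04]), 'joint_efforts': array([ 1.26280640e-03, -4.02302635e+01, -2.52316958e+01,  6.94430061e-02,
        3.43907147e-02, -7.19582431e-05]), 'tcp_pos': array([ 0.16650257, -0.49768156,  0.20481283]), 'ee_rot': array([ 2.04732431,  0.33426769, -2.04721702]), 'ft_force': array([-0.22915227,  0.36511944,  0.43026534]), 'ft_torque': array([ 0.00842346, -0.06645462, -0.01318152]), 'grip_width': 0.08796702404878276}
```

View pics/scene0.png

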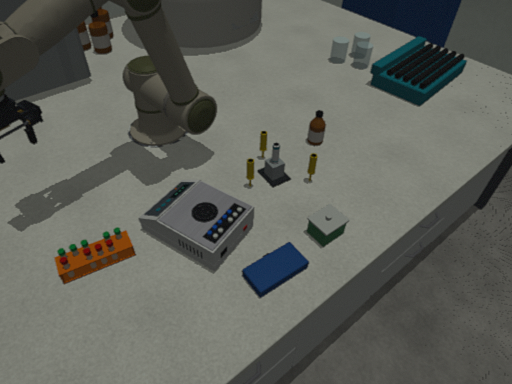

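View pics/top0.png

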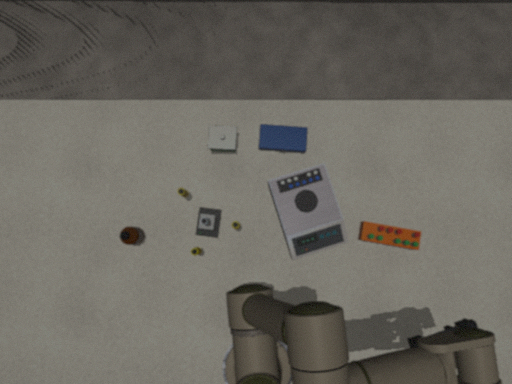

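View pics/wrist0.png

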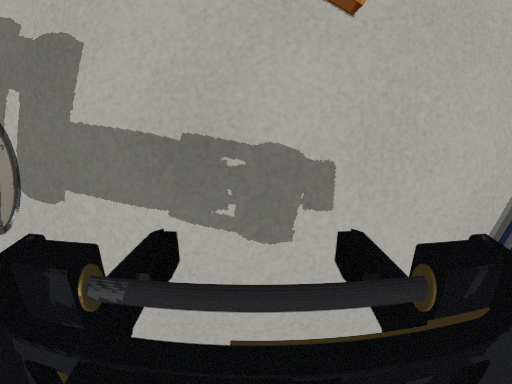

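The candidates in the scene view are the white logger in the grey holder at about (276,155) and yellow look-alikes at (263,140), (250,168) and (312,162). Only the white one stands in the grey block on the dark foot, so it fits the description. I'll confirm it in a crop and measure.

```bash
cat > h.py <<'E'
import numpy as np, cv2
from station import env,cams
def ray(n,u,v):
    c=cams.calibration(n);K=c["camera_matrix"];E=c["extrinsics"]
    x=(u-K[0,2])/K[0,0];y=(v-K[1,2])/K[1,1]
    d=np.array([x,-y,-1.])
    if n=="wrist":
        r=np.hypot(x,y); d=np.array([np.sin(r)*x/r,-np.sin(r)*y/r,-np.cos(r)])
    R=E[:3,:3]; return -R.T@E[:3,3], R.T@d
def onz(n,u,v,z):
    o,d=ray(n,u,v); return o+d*(z-o[2])/d[2]
def proj(n,p):
    c=cams.calibration(n);K=c["camera_matrix"];E=c["extrinsics"]
    q=E[:3,:3]@np.asarray(p)+E[:3,3]
    a=np.array([q[0],-q[1],-q[2]])
    if n=="wrist":
        r=np.hypot(a[0],a[1]);th=np.arctan2(r,a[2]);x,y=a[:2]/max(r,1e-9)*th
    else: x,y=a[:2]/a[2]
    return np.array([K[0,0]*x+K[0,2],K[1,1]*y+K[1,2]])
E
python3 - <<'E'
import cv2,numpy as np
t=cv2.imread("pics/top0.png");s=cv2.imread("pics/scene0.png")
a=cv2.resize(t[160:270,110:250],None,fx=4,fy=4,interpolation=cv2.INTER_CUBIC)
cv2.imwrite("pics/a.png",a)
b=cv2.resize(t[150:265,260:360],None,fx=5,fy=5,interpolation=cv2.INTER_CUBIC);cv2.imwrite("pics/b.png",b)
c=cv2.resize(s[120:200,230:340],None,fx=6,fy=6,interpolation=cv2.INTER_CUBIC);cv2.imwrite("pics/c.png",c)
from h import *
# insert: dark blob in top
g=cv2.cvtColor(t,cv2.COLOR_BGR2GRAY)
for n,im,box,th in(("top",t,(285,180,330,222),60),("scene",s,(185,195,222,228),60)):
    x0,y0,x1,y1=box;g=cv2.cvtColor(im,cv2.COLOR_BGR2GRAY)[y0:y1,x0:x1]
    m=(g<90).astype(np.uint8);cs,_=cv2.findContours(m,cv2.RETR_EXTERNAL,cv2.CHAIN_APPROX_NONE)
    k=max(cs,key=cv2.contourArea);e=cv2.fitEllipse(k);print(n,e[0][0]+x0,e[0][1]+y0,e[1],onz(n,e[0][0]+x0,e[0][1]+y0,.102))
print("logger top guess",onz("top",207,221,.14))
for bx in ((207,221),):pass
E
```

```text
top 305.8543758392334 200.65239906311035 (22.265525817871094, 22.462751388549805) [ 0.56685896 -0.15972905  0.102     ]
scene 204.3558120727539 211.81194877624512 (19.91810417175293, 27.33220672607422) [ 0.56919487 -0.16082568  0.102     ]
logger top guess [0.49724033 0.16409597 0.14      ]
```

View pics/a.png

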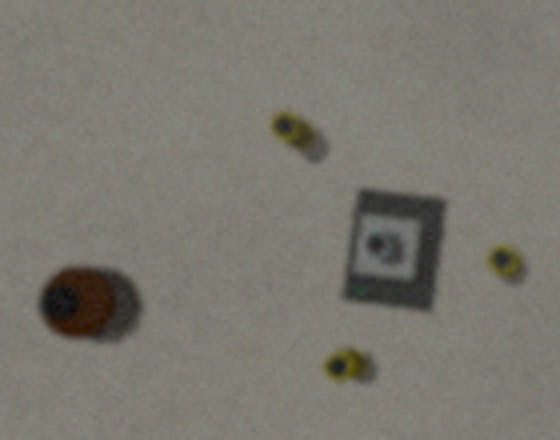

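View pics/b.png

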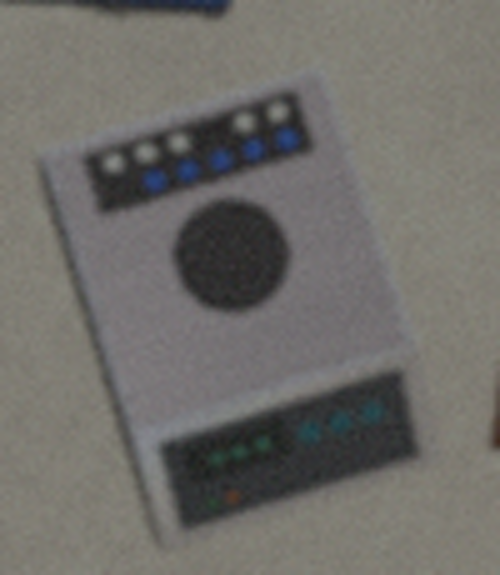

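View pics/c.png

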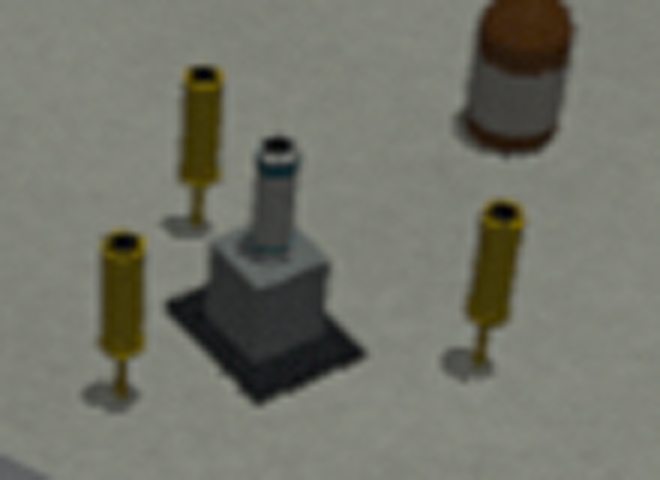

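Crop check: the white, teal-banded logger stands in the grey holder at crop (278,146), and the yellow ones stand free, so the white one is the target. Next I'll triangulate and plan the approach.

```bash
cat >> h.py <<'E'
from scipy.spatial.transform import Rotation as R
def tri(*obs):
    A=np.zeros((3,3));b=np.zeros(3)
    for o in obs:
        c,d=ray(*o);d=d/np.linalg.norm(d);P=np.eye(3)-np.outer(d,d);A+=P;b+=P@c
    return np.linalg.solve(A,b)
E
python3 - <<'E'
from h import *
f=lambda x,y:("top",x/4+110-.4,y/4+160-.4)
g=lambda x,y:("scene",x/6+230-.4,y/6+120-.4)
print("log",tri(f(380,243),g(278,146)), onz(*f(380,243),.14), onz(*g(278,146),.14))
print("foot corners",[onz(*f(*p),.008).round(3) for p in((360,188),(446,198),(432,310),(344,298))])
for a,b in(((505,260),(123,241)),((338,367),(202,74)),((287,125),(503,211))): print("yel",tri(f(*a),g(*b)))
s=env.sense();M=R.from_rotvec(s["ee_rot"]).as_matrix();print(M.round(3))
E
```

```text
log [0.50022816 0.17279787 0.14230089] [0.49931642 0.17185364 0.14      ] [0.49896249 0.17624005 0.14      ]
foot corners [array([0.553, 0.206, 0.008]), array([0.544, 0.13 , 0.008]), array([0.445, 0.141, 0.008]), array([0.456, 0.219, 0.008])]
yel [0.48751641 0.07349305 0.1184273 ]
yel [0.39962443 0.20756347 0.11680527]
yel [0.59791537 0.25339251 0.11809369]
[[-0.     0.317 -0.948]
 [ 0.001 -0.948 -0.317]
 [-1.    -0.001 -0.   ]]
```

Run:
```python
from h import *
s=env.sense();M=R.from_rotvec(s["ee_rot"]).as_matrix()
E=cams.calibration("wrist")["extrinsics"];o=-E[:3,:3].T@E[:3,3]
print("cam in tool",M.T@(o-s["tcp_pos"]),"axis in tool",M.T@(-E[2,:3]))
for name,g in(("insert view",[.49,-.185,.25]),):
    print(name,M.T@(np.array(g)-s["tcp_pos"]))
    print("to logger from there",M.T@(np.array([.5,.173,.25])-np.array(g)))
```

```text
cam in tool [-0.18069907  0.00054491 -0.07215246] axis in tool [9.59826879e-01 3.98581201e-04 2.80592593e-01]
insert view [-0.04493034 -0.19396019 -0.4059839 ]
to logger from there [ 3.29266272e-04 -3.36339798e-01 -1.23042398e-01]
```

>>> servo_tool:
  targets:
    - [0, 0, 0, 0, -0.0165, -0.0375, 0.07]
    - [0, 0, 0, 0, -0.0165, -0.0375, 0.07]
    - [0, 0, 0, 0, -0.0165, -0.0375, 0.07]
    - [0, 0, 0, 0, -0.0165, -0.0375, 0.07]
    - [0, 0, 0, 0, -0.0165, -0.0375, 0.07]
    - [0, 0, 0, 0, -0.0165, -0.0375, 0.07]
    - [0, 0, 0, 0, -0.0165, -0.0375, 0.07]
    - [0, 0, 0, 0, -0.0165, -0.0375, 0.07]
    - [0, 0, 0, 0, -0.0165, -0.0375, 0.07]
    - [0, 0, 0, 0, 0, 0, 0.07]

```text
time: 0.98
tcp_pos: [0.443, -0.2454, 0.2051]
ee_rot: [2.045, 0.34, -2.043]
ft_force: [-0.5, 0.8, 0.8]
grip_width: 0.0703
```

Run:
```python
from h import *
s=env.sense();print(s["time"],s["tcp_pos"],s["qd"].round(3))
im=cams.grab_frame("wrist");im=im[:,:,::-1].copy();cv2.imwrite("pics/w1.png",im)
g=cv2.cvtColor(im,cv2.COLOR_BGR2GRAY)
cv2.imwrite("pics/w1b.png",np.clip(cv2.resize(im[0:230],None,fx=1.5,fy=1.5,interpolation=cv2.INTER_CUBIC).astype(float)*1.6,0,255))
print(proj("wrist",[.567,-.16,.102]))
```

```text
0.9833 [ 0.44300552 -0.24536666  0.20506782] [-0.117 -0.018  0.035 -0.038 -0.006 -0.118]
[211.36983301  34.55855702][ WARN:0@2.131] global loadsave.cpp:1063 imwrite_ Unsupported depth image for selected encoder is fallbacked to CV_8U.
```

View pics/w1b.png

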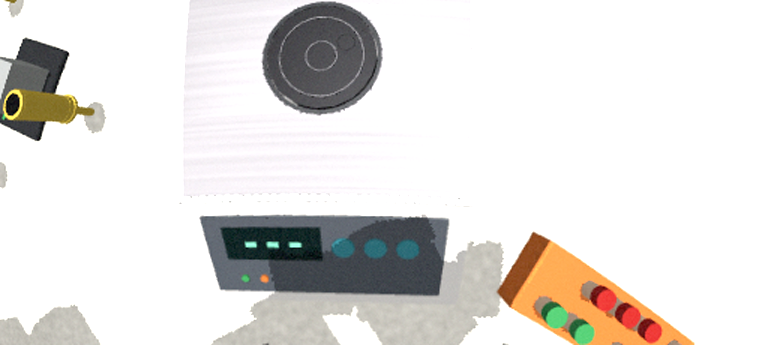

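There seems to be a faint plug outline in the band at about (230,28). I'll enlarge and measure it.

Run:
```python
from h import *
im=cv2.imread("pics/w1.png")
c=im[0:80,165:260];cv2.imwrite("pics/w1c.png",np.clip(cv2.resize(c,None,fx=8,fy=7.5,interpolation=cv2.INTER_CUBIC).astype(float)*3,0,255).astype(np.uint8))
g=cv2.cvtColor(im,cv2.COLOR_BGR2GRAY)[0:90,160:265]
m=(g<100).astype(np.uint8);cs,_=cv2.findContours(m,cv2.RETR_EXTERNAL,cv2.CHAIN_APPROX_NONE);k=max(cs,key=cv2.contourArea)
e=cv2.fitEllipse(k);print(e,[onz("wrist",e[0][0]+160,e[0][1],.102)])
```

```text
((54.3900032043457, 38.10892868041992), (73.14037322998047, 79.3542709350586), 67.05078125) [array([ 0.56435631, -0.16399655,  0.102     ])]
```

View pics/w1c.png

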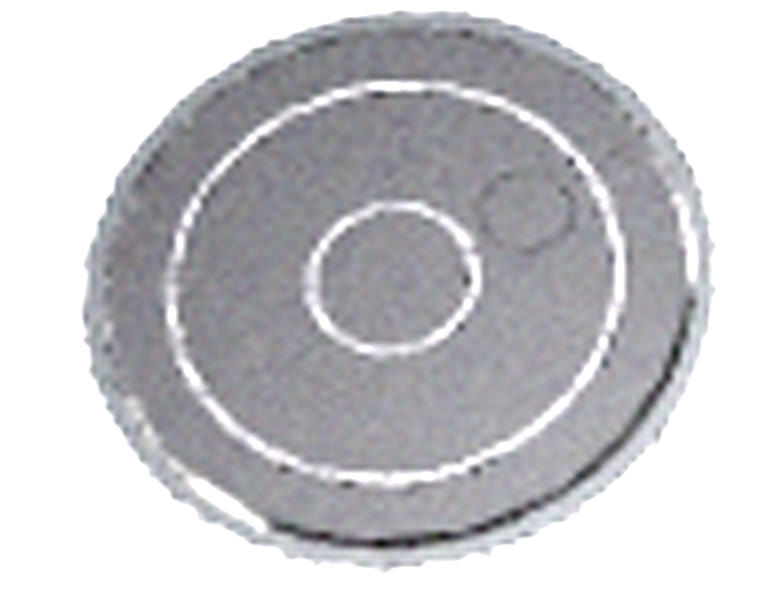

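The crop shows the thin plug outline at (528,210), the inner circle centred at (392,278) and the outer circle around both. The arm was still settling, so I'll take a settled frame and find the circles' positions.

Run:
```python
from h import *
s=env.sense();print(s["time"],s["tcp_pos"],np.abs(s["qd"]).max())
cal=cams.calibration("wrist")
im=cams.grab_frame("wrist")[:,:,::-1].copy();cv2.imwrite("pics/w2.png",im)
s2=env.sense();print(s2["tcp_pos"]-s["tcp_pos"])
# rectify plane z=.102 around estimate with 5 px/mm
import h
h.cams=type("C",(),{"calibration":staticmethod(lambda n:cal)})
c0=np.array([.567,-.162]);N=400
xs=c0[0]+.04-np.arange(N)*.0002; ys=c0[1]+.04-np.arange(N)*.0002
mp=np.array([[proj("wrist",[x,y,.102]) for y in ys] for x in xs],np.float32)
w=cv2.remap(im,mp[:,:,0],mp[:,:,1],cv2.INTER_CUBIC)
cv2.imwrite("pics/w2r.png",np.clip(w.astype(float)*3,0,255).astype(np.uint8))
```

```text
1.0333 [ 0.44120795 -0.24752899  0.20492762] 0.08415263561303106
[-1.19862574e-03 -1.46001472e-03 -3.39540272e-05]
```

View pics/w2r.png

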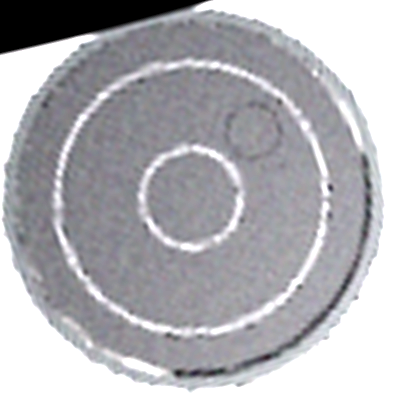

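>>> servo_tool:
  targets:
    - [0, 0, 0, 0, -0.03, -0.012, 0.07]
    - [0, 0, 0, 0, -0.0385, -0.0145, 0.07]
    - [0, 0, 0, 0, -0.0385, -0.0145, 0.07]
    - [0, 0, 0, 0, -0.0385, -0.0145, 0.07]
    - [0, 0, 0, 0, -0.0385, -0.0145, 0.07]
    - [0, 0, 0, 0, -0.0385, -0.0145, 0.07]
    - [0, 0, 0, 0, -0.0385, -0.0145, 0.07]
    - [0, 0, 0, 0, -0.0385, -0.0145, 0.07]
    - [0, 0, 0, 0, -0.0385, -0.0145, 0.07]
    - [0, 0, 0, 0, -0.03, -0.01, 0.07]

```text
time: 1.92
tcp_pos: [0.4534, 0.1441, 0.2053]
ee_rot: [2.048, 0.332, -2.047]
ft_force: [1.3, 0.4, 0.5]
grip_width: 0.0699
```

>>> servo_tool:
  targets:
    - [0, 0, 0, 0, -0.011, -0.006, 0.06]
    - [0, 0, 0, 0, -0.003, -0.003, 0.06]
    - [0, 0, 0, 0, 0, 0, 0.06]
    - [0, 0, 0, 0, 0, 0, 0.06]
    - [0, 0, 0, 0, 0, 0, 0.06]
    - [0, 0, 0, 0, 0, 0, 0.06]
    - [0, 0, 0, 0, 0, 0, 0.06]
    - [0, 0, 0, 0, 0, 0, 0.06]
    - [0, 0, 0, 0, 0, 0, 0.06]
    - [0, 0, 0, 0, 0, 0, 0.06]

```text
time: 2.75
tcp_pos: [0.4577, 0.1588, 0.2052]
ee_rot: [2.047, 0.333, -2.047]
ft_force: [-0.3, 0.3, -0.2]
grip_width: 0.0599
```

Run:
```python
from h import *
s=env.sense();print(s["time"],s["tcp_pos"],np.abs(s["qd"]).max(),s["ft_force"])
print(proj("wrist",[.5,.173,.14]),proj("wrist",[.5,.173,.066]))
im=cams.grab_frame("wrist")[:,:,::-1].copy();cv2.imwrite("pics/w3.png",im)
cv2.imwrite("pics/w3b.png",cv2.resize(im[60:260,150:380],None,fx=3,fy=3,interpolation=cv2.INTER_CUBIC))
```

```text
2.75 [0.45771916 0.15877252 0.20523035] 0.002380840977000777 [-0.25245099  0.29871422 -0.17533234]
[255.86969593 143.55287136] [256.04412403 135.92726964]
```

View pics/w3b.png

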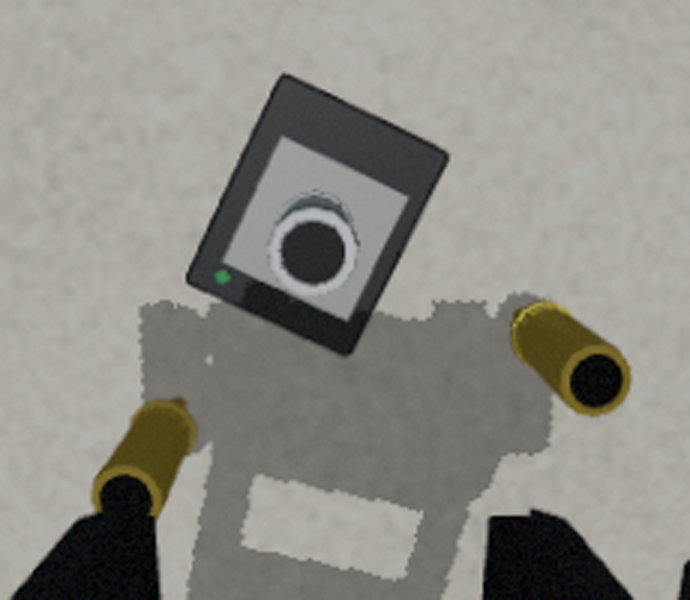

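The wrist crop shows the white logger top at (315,252), i.e. full-frame pixel (254.7,143.7), in the grey block. The yellow ones are clear at (595,380) and (128,493).

Run:
```python
from h import *
p=onz("wrist",254.6,143.6,.14);print(p)
s=env.sense();M=R.from_rotvec(s["ee_rot"]).as_matrix()
print(M.T@(np.r_[p[:2],.088]-s["tcp_pos"]),M.round(4))
```

```text
[0.49961787 0.17405471 0.14      ]
[ 0.11722351 -0.00116496 -0.04456348] [[-0.      0.3171 -0.9484]
 [ 0.     -0.9484 -0.3171]
 [-1.     -0.      0.    ]]
```

>>> servo_tool:
  targets:
    - [0, 0, 0, 0, -0.0012, -0.015, 0.06]
    - [0, 0, 0, 0, 0, -0.02, 0.06]
    - [0, 0, 0, 0, 0, -0.0095, 0.06]
    - [0, 0, 0, 0, 0, 0, 0.06]
    - [0, 0, 0, 0.01, 0, 0, 0.06]
    - [0, 0, 0, 0.02, 0, 0, 0.06]
    - [0, 0, 0, 0.02, 0, 0, 0.06]
    - [0, 0, 0, 0.01, 0, 0, 0.06]
    - [0, 0, 0, 0, 0, 0, 0.06]
    - [0, 0, 0, 0, 0, 0, 0.06]

```text
time: 3.63
tcp_pos: [0.4993, 0.1741, 0.1454]
ee_rot: [2.047, 0.333, -2.047]
ft_force: [-0.2, 0.9, -0.0]
grip_width: 0.0602
```

Run:
```python
from h import *
s=env.sense();print(s["time"],s["tcp_pos"],np.abs(s["qd"]).max(),s["ft_force"])
im=cams.grab_frame("wrist")[:,:,::-1].copy()
print(proj("wrist",[.4996,.174,.14]))
cv2.imwrite("pics/w4.png",im)
```

```text
3.6333 [0.49927821 0.17405845 0.1454122 ] 0.03082609208888896 [-0.15479557  0.90079562 -0.00361356]
[255.9902603  220.26067134]
```

View pics/w4.png

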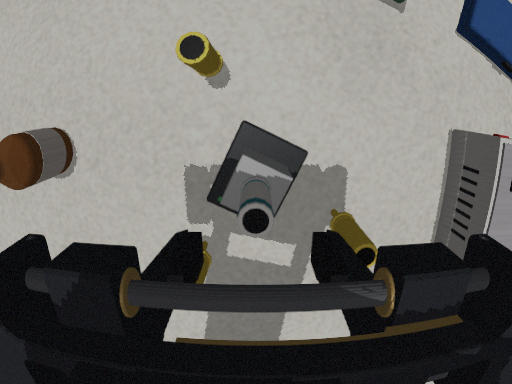

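The logger top is at (256,220), exactly where predicted and centred between the fingers. I'll descend and grip.

>>> servo_tool:
  targets:
    - [0, 0, 0, 0.012, 0, 0, 0.06]
    - [0, 0, 0, 0.02, 0, 0, 0.06]
    - [0, 0, 0, 0.015, 0, 0, 0.06]
    - [0, 0, 0, 0.007, 0, 0, 0.06]
    - [0, 0, 0, 0.0025, 0, 0, 0.06]
    - [0, 0, 0, 0, 0, 0, 0.06]
    - [0, 0, 0, 0, 0, 0, 0.03]
    - [0, 0, 0, 0, 0, 0, 0.03]
    - [0, 0, 0, 0, 0, 0, 0.03]
    - [0, 0, 0, 0, 0, 0, 0.03]
  squeeze: 40

```text
time: 4.52
tcp_pos: [0.4998, 0.1742, 0.0892]
ee_rot: [2.048, 0.333, -2.046]
ft_force: [-0.5, -0.7, 0.7]
grip_width: 0.0351
```

>>> servo_tool:
  targets:
    - [0, 0, 0, 0, 0, 0, 0.02]
    - [0, 0, 0, 0, 0, 0, 0.015]
    - [0, 0, 0, 0, 0, 0, 0.015]
    - [0, 0, 0, 0, 0, 0, 0.015]
    - [0, 0, 0, 0, 0, 0, 0.015]
    - [0, 0, 0, 0, 0, 0, 0.015]
    - [0, 0, 0, 0, 0, 0, 0.015]
    - [0, 0, 0, 0, 0, 0, 0.015]
    - [0, 0, 0, 0, 0, 0, 0.015]
    - [0, 0, 0, 0, 0, 0, 0.015]

```text
time: 5.35
tcp_pos: [0.4996, 0.1742, 0.0889]
ee_rot: [2.047, 0.333, -2.047]
ft_force: [-0.5, 0.7, 3.9]
grip_width: 0.0237
```

>>> servo_tool:
  targets:
    - [0, 0, 0, -0.004, 0, 0, 0.015]
    - [0, 0, 0, -0.008, 0, 0, 0.015]
    - [0, 0, 0, -0.012, 0, 0, 0.015]
    - [0, 0, 0, -0.015, 0, 0, 0.015]
    - [0, 0, 0, -0.02, 0, 0, 0.015]
    - [0, 0, 0, -0.02, 0, 0, 0.015]
    - [0, 0, 0, -0.02, 0, 0, 0.015]
    - [0, 0, 0, -0.015, 0, 0, 0.015]
    - [0, 0, 0, -0.008, 0, 0, 0.015]
    - [0, 0, 0, -0.003, 0, 0, 0.015]

```text
time: 6.18
tcp_pos: [0.4998, 0.1741, 0.215]
ee_rot: [2.049, 0.333, -2.045]
ft_force: [-0.3, -0.8, -1.2]
grip_width: 0.024
```

Run:
```python
from h import *
s=env.sense();print(s["time"],s["tcp_pos"],np.abs(s["qd"]).max(),s["ft_force"],s["grip_width"])
a=cams.grab_frame("scene")[:,:,::-1]
p=proj("scene",s["tcp_pos"]);print(p)
x,y=p.astype(int)
cv2.imwrite("pics/s5.png",cv2.resize(a[max(0,y-50):y+50,x-60:x+60],None,fx=6,fy=6,interpolation=cv2.INTER_CUBIC))
```

```text
6.1833 [0.49983001 0.17412248 0.21502404] 0.060993804479064474 [-0.26545222 -0.79056302 -1.24998962] 0.023969608900849086
[277.05559697 125.48266515]
```

View pics/s5.png

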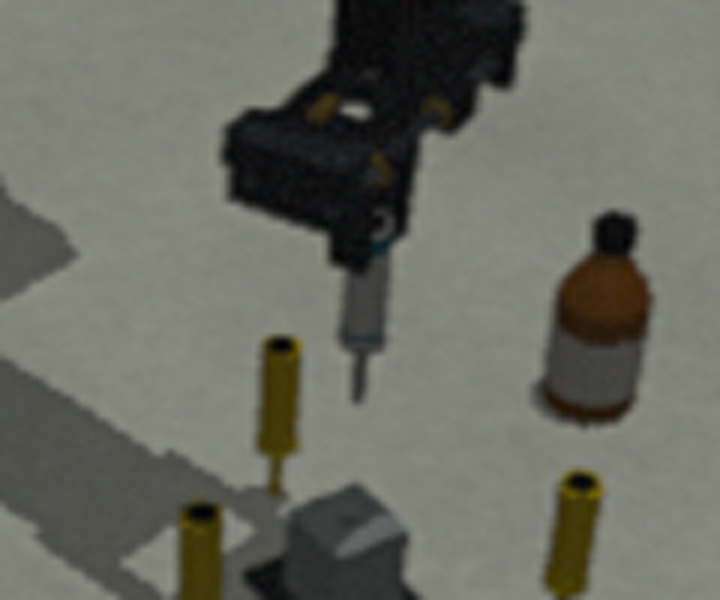

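The logger hangs straight in the gripper, and the holder is empty with the look-alikes untouched. I'll carry it over the insert.

>>> servo_tool:
  targets:
    - [0, 0, 0, 0, 0.015, 0.0025, 0.015]
    - [0, 0, 0, 0, 0.03, 0.0025, 0.015]
    - [0, 0, 0, 0, 0.04, 0.0025, 0.015]
    - [0, 0, 0, 0, 0.04, 0.0025, 0.015]
    - [0, 0, 0, 0, 0.04, 0.0025, 0.015]
    - [0, 0, 0, 0, 0.04, 0.0025, 0.015]
    - [0, 0, 0, 0, 0.04, 0.0025, 0.015]
    - [0, 0, 0, 0, 0.04, 0.0025, 0.015]
    - [0, 0, 0, 0, 0.035, 0.0025, 0.015]
    - [0, 0, 0, 0, 0.015, 0.0025, 0.015]

```text
time: 7.07
tcp_pos: [0.582, -0.1554, 0.2118]
ee_rot: [2.047, 0.331, -2.051]
ft_force: [-0.9, -0.6, -1.0]
grip_width: 0.0242
```

>>> servo_tool:
  targets:
    - [0, 0, 0, 0, 0.007, 0, 0.015]
    - [0, 0, 0, 0, 0.003, 0, 0.015]
    - [0, 0, 0, 0.005, 0, 0, 0.015]
    - [0, 0, 0, 0.009, 0, 0, 0.015]
    - [0, 0, 0, 0.009, 0, 0, 0.015]
    - [0, 0, 0, 0.007, 0, 0, 0.015]
    - [0, 0, 0, 0.004, 0, 0, 0.015]
    - [0, 0, 0, 0.002, 0, 0, 0.015]
    - [0, 0, 0, 0, 0, 0, 0.015]
    - [0, 0, 0, 0, 0, 0, 0.015]

```text
time: 7.9
tcp_pos: [0.5854, -0.1609, 0.1779]
ee_rot: [2.047, 0.333, -2.046]
ft_force: [0.2, 0.1, -0.9]
grip_width: 0.0239
```

Run:
```python
from h import *
s=env.sense();print(s["time"],s["tcp_pos"],np.abs(s["qd"]).max(),s["ft_force"],s["grip_width"])
M=R.from_rotvec(s["ee_rot"]).as_matrix();print(M.T@(np.array([.5855,-.161,.167])-s["tcp_pos"]))
im=cams.grab_frame("wrist")[:,:,::-1]
cv2.imwrite("pics/w6.png",np.clip(cv2.resize(im[100:300,150:400],None,fx=3,fy=3,interpolation=cv2.INTER_CUBIC).astype(float)*1.5,0,255).astype(np.uint8))
```

```text
7.9 [ 0.58537646 -0.16090318  0.17793449] 0.007891337599084775 [ 0.17532048  0.08799441 -0.90192852] 0.023852088319734222
[ 1.09345447e-02  1.28149054e-04 -8.33529651e-05]
```

View pics/w6.png

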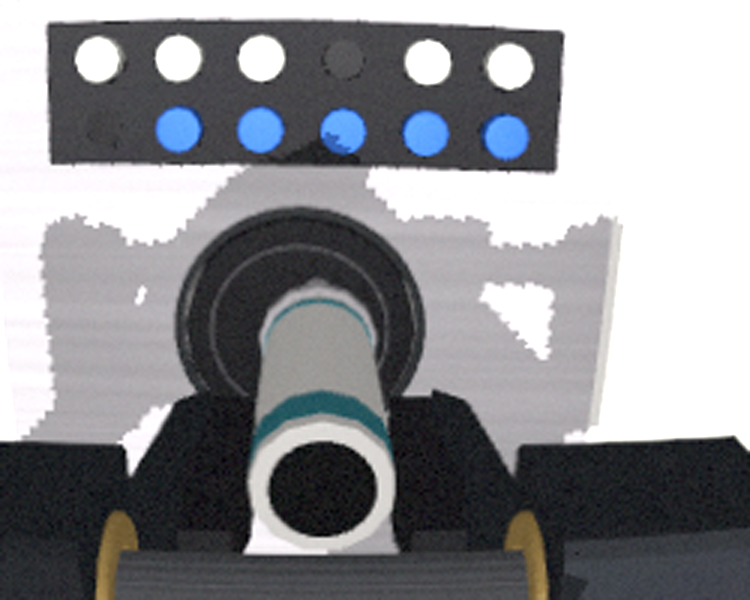

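The logger is above the band. I'll lower gently until contact.

>>> servo_tool:
  targets:
    - [0, 0, 0, 0.003, 0, 0, 0.015]
    - [0, 0, 0, 0.003, 0, 0, 0.015]
    - [0, 0, 0, 0.0015, 0, 0, 0.015]
    - [0, 0, 0, 0.0005, 0, 0, 0.015]
    - [0, 0, 0, 0.0005, 0, 0, 0.015]
    - [0, 0, 0, 0.0003, 0, 0, 0.015]
    - [0, 0, 0, 0.0003, 0, 0, 0.015]
    - [0, 0, 0, 0.0003, 0, 0, 0.015]
    - [0, 0, 0, 0, 0, 0, 0.015]
    - [0, 0, 0, 0, 0, 0, 0.015]

```text
time: 8.78
tcp_pos: [0.5853, -0.161, 0.1683]
ee_rot: [2.047, 0.333, -2.047]
ft_force: [-0.0, -0.6, -1.3]
grip_width: 0.0243
```

>>> servo_tool:
  targets:
    - [0, 0, 0, 0.0003, 0, 0, 0.015]
    - [0, 0, 0, 0.0003, 0, 0, 0.015]
    - [0, 0, 0, 0.0003, 0, 0, 0.015]
    - [0, 0, 0, 0.0003, 0, 0, 0.015]
    - [0, 0, 0, 0, 0, 0, 0.015]
    - [0, 0, 0, 0, 0, 0, 0.015]
    - [0, 0, 0, 0, 0, 0, 0.015]
    - [0, 0, 0, 0, 0, 0, 0.015]
    - [0, 0, 0, 0, 0, 0, 0.015]
    - [0, 0, 0, 0, 0, 0, 0.015]

```text
time: 9.62
tcp_pos: [0.5853, -0.1609, 0.1671]
ee_rot: [2.047, 0.333, -2.047]
ft_force: [0.1, -0.4, -0.8]
grip_width: 0.0242
```

>>> servo_tool:
  targets:
    - [0, 0, 0, 0.0002, 0, 0, 0.015]
    - [0, 0, 0, 0.0001, 0, 0, 0.015]
    - [0, 0, 0, 0.0001, 0, 0, 0.015]
    - [0, 0, 0, 0.0001, 0, 0, 0.015]
    - [0, 0, 0, 0, 0, 0, 0.015]
    - [0, 0, 0, 0, 0, 0, 0.015]
    - [0, 0, 0, 0, 0, 0, 0.015]
    - [0, 0, 0, 0, 0, 0, 0.015]
    - [0, 0, 0, 0, 0, 0, 0.015]
    - [0, 0, 0, 0, 0, 0, 0.015]

```text
time: 10.45
tcp_pos: [0.5853, -0.161, 0.1667]
ee_rot: [2.047, 0.333, -2.047]
ft_force: [0.1, 0.2, -0.7]
grip_width: 0.024
```

>>> servo_tool:
  targets:
    - [0, 0, 0, 0.0002, 0, 0, 0.015]
    - [0, 0, 0, 0.0002, 0, 0, 0.015]
    - [0, 0, 0, 0.0001, 0, 0, 0.015]
    - [0, 0, 0, 0.0001, 0, 0, 0.015]
    - [0, 0, 0, 0, 0, 0, 0.015]
    - [0, 0, 0, 0, 0, 0, 0.015]
    - [0, 0, 0, 0, 0, 0, 0.015]
    - [0, 0, 0, 0, 0, 0, 0.015]
    - [0, 0, 0, 0, 0, 0, 0.015]
    - [0, 0, 0, 0, 0, 0, 0.015]

```text
time: 11.28
tcp_pos: [0.5854, -0.161, 0.1662]
ee_rot: [2.047, 0.333, -2.046]
ft_force: [0.6, 0.6, 3.6]
grip_width: 0.0239
```

Contact: the force rose to about 4.8 N on the tip. I'll slide along the band toward the outline.

>>> servo_tool:
  targets:
    - [0, 0, 0, -5e-05, 0.0005, 0.0003, 0.015]
    - [0, 0, 0, 0, 0.0006, 0.0003, 0.015]
    - [0, 0, 0, 0, 0.0006, 0.0003, 0.015]
    - [0, 0, 0, 0, 0.0006, 0.0003, 0.015]
    - [0, 0, 0, 0, 0.0006, 0.0003, 0.015]
    - [0, 0, 0, 0, 0.0006, 0.0004, 0.015]
    - [0, 0, 0, 0, 0.0006, 0.0004, 0.015]
    - [0, 0, 0, 0, 0.0006, 0.0004, 0.015]
    - [0, 0, 0, 0, 0.0005, 0.0004, 0.015]
    - [0, 0, 0, 0, 0, 0, 0.015]

```text
time: 12.12
tcp_pos: [0.584, -0.1661, 0.1661]
ee_rot: [2.048, 0.335, -2.047]
ft_force: [-0.2, 3.9, 5.6]
grip_width: 0.0236
```

>>> servo_tool:
  targets:
    - [0, 0, 0, -0.0002, 0.0003, 0.0003, 0.015]
    - [0, 0, 0, 0, 0.0004, 0.0005, 0.015]
    - [0, 0, 0, 0, 0.0004, 0.0005, 0.015]
    - [0, 0, 0, 0, 0.0004, 0.0005, 0.015]
    - [0, 0, 0, 0, 0.0004, 0.0005, 0.015]
    - [0, 0, 0, 0, 0.0004, 0.0005, 0.015]
    - [0, 0, 0, 0, 0, 0, 0.015]
    - [0, 0, 0, 0, 0, 0, 0.015]
    - [0, 0, 0, 0, 0, 0, 0.015]
    - [0, 0, 0, 0, 0, 0, 0.015]

```text
time: 12.95
tcp_pos: [0.5818, -0.1702, 0.1658]
ee_rot: [2.046, 0.333, -2.048]
ft_force: [-0.7, 0.5, -0.9]
grip_width: 0.0243
```

Contact force vanished to the bare weight, so the tip is over the plug. I'll nudge to the estimated axis and ease down.

>>> servo_tool:
  targets:
    - [0, 0, 0, 0, 0.0004, 0.0004, 0.015]
    - [0, 0, 0, 0, 0.0004, 0.0004, 0.015]
    - [0, 0, 0, 0, 0.0004, 0.0004, 0.015]
    - [0, 0, 0, 0, 0.0003, 0.0003, 0.015]
    - [0, 0, 0, 0.0003, 0, 0, 0.015]
    - [0, 0, 0, 0.0003, 0, 0, 0.015]
    - [0, 0, 0, 0.0003, 0, 0, 0.015]
    - [0, 0, 0, 0, 0, 0, 0.015]
    - [0, 0, 0, 0, 0, 0, 0.015]
    - [0, 0, 0, 0, 0, 0, 0.015]

```text
time: 13.78
tcp_pos: [0.5811, -0.1718, 0.1654]
ee_rot: [2.047, 0.333, -2.047]
ft_force: [0.8, -0.2, -1.0]
grip_width: 0.0235
```

>>> servo_tool:
  targets:
    - [0, 0, 0, 0.0003, 0, 0, 0.015]
    - [0, 0, 0, 0.0003, 0, 0, 0.015]
    - [0, 0, 0, 0.0003, 0, 0, 0.015]
    - [0, 0, 0, 0.0003, 0, 0, 0.015]
    - [0, 0, 0, 0.0003, 0, 0, 0.015]
    - [0, 0, 0, 0, 0, 0, 0.015]
    - [0, 0, 0, 0, 0, 0, 0.015]
    - [0, 0, 0, 0, 0, 0, 0.015]
    - [0, 0, 0, 0, 0, 0, 0.015]
    - [0, 0, 0, 0, 0, 0, 0.015]

```text
time: 14.62
tcp_pos: [0.5811, -0.1718, 0.1638]
ee_rot: [2.047, 0.333, -2.047]
ft_force: [0.3, -0.4, 0.6]
grip_width: 0.0239
```

>>> servo_tool:
  targets:
    - [0, 0, 0, 0.0003, 0, 0, 0.015]
    - [0, 0, 0, 0.0003, 0, 0, 0.015]
    - [0, 0, 0, 0.0003, 0, 0, 0.015]
    - [0, 0, 0, 0.0003, 0, 0, 0.015]
    - [0, 0, 0, 0, 0, 0, 0.015]
    - [0, 0, 0, 0, 0, 0, 0.015]
    - [0, 0, 0, 0, 0, 0, 0.015]
    - [0, 0, 0, 0, 0, 0, 0.015]
    - [0, 0, 0, 0, 0, 0, 0.015]
    - [0, 0, 0, 0, 0, 0, 0.015]

```text
time: 15.45
tcp_pos: [0.5811, -0.1719, 0.1627]
ee_rot: [2.047, 0.333, -2.047]
ft_force: [-0.4, -0.2, -0.9]
grip_width: 0.0239
```

>>> servo_tool:
  targets:
    - [0, 0, 0, 0.0005, 0, 0, 0.015]
    - [0, 0, 0, 0.0005, 0, 0, 0.015]
    - [0, 0, 0, 0.0005, 0, 0, 0.015]
    - [0, 0, 0, 0.0005, 0, 0, 0.015]
    - [0, 0, 0, 0.0005, 0, 0, 0.015]
    - [0, 0, 0, 0.0005, 0, 0, 0.015]
    - [0, 0, 0, 0.0005, 0, 0, 0.015]
    - [0, 0, 0, 0.0005, 0, 0, 0.015]
    - [0, 0, 0, 0, 0, 0, 0.015]
    - [0, 0, 0, 0, 0, 0, 0.015]

```text
time: 16.28
tcp_pos: [0.5811, -0.1718, 0.1586]
ee_rot: [2.047, 0.333, -2.047]
ft_force: [-0.0, -0.9, -0.0]
grip_width: 0.0241
```

The stem is inside with no side load. I'll keep easing it down.

>>> servo_tool:
  targets:
    - [0, 0, 0, 0.001, 0, 0, 0.015]
    - [0, 0, 0, 0.001, 0, 0, 0.015]
    - [0, 0, 0, 0.001, 0, 0, 0.015]
    - [0, 0, 0, 0.001, 0, 0, 0.015]
    - [0, 0, 0, 0.001, 0, 0, 0.015]
    - [0, 0, 0, 0.001, 0, 0, 0.015]
    - [0, 0, 0, 0.001, 0, 0, 0.015]
    - [0, 0, 0, 0.001, 0, 0, 0.015]
    - [0, 0, 0, 0.001, 0, 0, 0.015]
    - [0, 0, 0, 0, 0, 0, 0.015]

```text
time: 17.12
tcp_pos: [0.581, -0.1718, 0.1494]
ee_rot: [2.047, 0.333, -2.047]
ft_force: [0.4, -1.1, -0.9]
grip_width: 0.0238
```

>>> servo_tool:
  targets:
    - [0, 0, 0, 0.001, 0, 0, 0.015]
    - [0, 0, 0, 0.001, 0, 0, 0.015]
    - [0, 0, 0, 0.001, 0, 0, 0.015]
    - [0, 0, 0, 0.001, 0, 0, 0.015]
    - [0, 0, 0, 0.001, 0, 0, 0.015]
    - [0, 0, 0, 0.001, 0, 0, 0.015]
    - [0, 0, 0, 0.001, 0, 0, 0.015]
    - [0, 0, 0, 0.001, 0, 0, 0.015]
    - [0, 0, 0, 0.001, 0, 0, 0.015]
    - [0, 0, 0, 0.001, 0, 0, 0.015]

```text
time: 17.95
tcp_pos: [0.5811, -0.1718, 0.1396]
ee_rot: [2.047, 0.333, -2.047]
ft_force: [-0.1, -0.4, 0.0]
grip_width: 0.0239
```

>>> servo_tool:
  targets:
    - [0, 0, 0, 0.001, 0, 0, 0.015]
    - [0, 0, 0, 0.001, 0, 0, 0.015]
    - [0, 0, 0, 0.001, 0, 0, 0.015]
    - [0, 0, 0, 0.001, 0, 0, 0.015]
    - [0, 0, 0, 0.001, 0, 0, 0.015]
    - [0, 0, 0, 0.001, 0, 0, 0.015]
    - [0, 0, 0, 0.001, 0, 0, 0.015]
    - [0, 0, 0, 0.001, 0, 0, 0.015]
    - [0, 0, 0, 0.001, 0, 0, 0.015]
    - [0, 0, 0, 0.001, 0, 0, 0.015]

```text
time: 18.78
tcp_pos: [0.5811, -0.1718, 0.1296]
ee_rot: [2.047, 0.333, -2.047]
ft_force: [0.1, -0.2, -0.5]
grip_width: 0.0236
```

>>> servo_tool:
  targets:
    - [0, 0, 0, 0.001, 0, 0, 0.015]
    - [0, 0, 0, 0.001, 0, 0, 0.015]
    - [0, 0, 0, 0.0008, 0, 0, 0.015]
    - [0, 0, 0, 0.0005, 0, 0, 0.015]
    - [0, 0, 0, 0.0004, 0, 0, 0.015]
    - [0, 0, 0, 0.0003, 0, 0, 0.015]
    - [0, 0, 0, 0.0002, 0, 0, 0.015]
    - [0, 0, 0, 0, 0, 0, 0.015]
    - [0, 0, 0, 0, 0, 0, 0.015]
    - [0, 0, 0, 0, 0, 0, 0.015]

```text
time: 19.62
tcp_pos: [0.5811, -0.1718, 0.1255]
ee_rot: [2.047, 0.333, -2.047]
ft_force: [-0.3, 0.7, -0.5]
grip_width: 0.0236
```

>>> servo_tool:
  targets:
    - [0, 0, 0, 0.0002, 0, 0, 0.015]
    - [0, 0, 0, 0.0002, 0, 0, 0.015]
    - [0, 0, 0, 0.0001, 0, 0, 0.015]
    - [0, 0, 0, 0, 0, 0, 0.015]
    - [0, 0, 0, 0, 0, 0, 0.015]
    - [0, 0, 0, 0, 0, 0, 0.015]
    - [0, 0, 0, 0, 0, 0, 0.015]
    - [0, 0, 0, 0, 0, 0, 0.015]
    - [0, 0, 0, 0, 0, 0, 0.015]
    - [0, 0, 0, 0, 0, 0, 0.015]

```text
time: 20.45
tcp_pos: [0.5811, -0.1719, 0.125]
ee_rot: [2.047, 0.333, -2.047]
ft_force: [1.0, 0.1, -0.2]
grip_width: 0.0239
```

>>> servo_tool:
  targets:
    - [0, 0, 0, 0.0002, 0, 0, 0.015]
    - [0, 0, 0, 0.0002, 0, 0, 0.015]
    - [0, 0, 0, 0.0001, 0, 0, 0.015]
    - [0, 0, 0, 0, 0, 0, 0.015]
    - [0, 0, 0, 0, 0, 0, 0.015]
    - [0, 0, 0, 0, 0, 0, 0.015]
    - [0, 0, 0, 0, 0, 0, 0.015]
    - [0, 0, 0, 0, 0, 0, 0.015]
    - [0, 0, 0, 0, 0, 0, 0.015]
    - [0, 0, 0, 0, 0, 0, 0.015]

```text
time: 21.28
tcp_pos: [0.5813, -0.1719, 0.1249]
ee_rot: [2.047, 0.333, -2.046]
ft_force: [-1.4, 0.5, 4.6]
grip_width: 0.024
```

The collar has seated (force rise at TCP z 0.1249, about 42 mm below first contact). I'll relax slightly and open.

>>> servo_tool:
  targets:
    - [0, 0, 0, -0.0003, 0, 0, 0.015]
    - [0, 0, 0, 0, 0, 0, 0.015]
    - [0, 0, 0, 0, 0, 0, 0.027]
    - [0, 0, 0, 0, 0, 0, 0.03]
    - [0, 0, 0, 0, 0, 0, 0.035]
    - [0, 0, 0, 0, 0, 0, 0.04]
    - [0, 0, 0, 0, 0, 0, 0.05]
    - [0, 0, 0, 0, 0, 0, 0.055]
    - [0, 0, 0, 0, 0, 0, 0.055]
    - [0, 0, 0, 0, 0, 0, 0.055]

```text
time: 22.12
tcp_pos: [0.5811, -0.1718, 0.1247]
ee_rot: [2.047, 0.333, -2.047]
ft_force: [-0.2, 0.1, 0.1]
grip_width: 0.0546
```

Run:
```python
from h import *
s=env.sense();print(s["time"],s["tcp_pos"],s["ft_force"],s["grip_width"])
im=cams.grab_frame("wrist")[:,:,::-1]
cv2.imwrite("pics/w7.png",np.clip(cv2.resize(im[100:300,150:400],None,fx=3,fy=3,interpolation=cv2.INTER_CUBIC).astype(float)*1.5,0,255).astype(np.uint8))
```

```text
22.1167 [ 0.58110039 -0.17182815  0.1247409 ] [-0.23179077  0.08053711  0.0770503 ] 0.05464237380969666
```

View pics/w7.png

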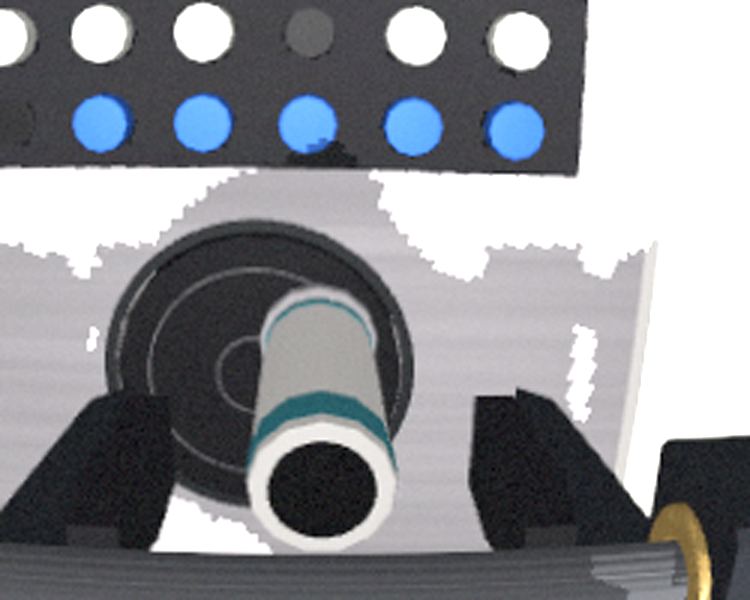

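The logger stands upright and free between the open fingers. I'll withdraw straight up and check the seating.

>>> servo_tool:
  targets:
    - [0, 0, 0, -0.003, 0, 0, 0.06]
    - [0, 0, 0, -0.008, 0, 0, 0.06]
    - [0, 0, 0, -0.012, 0, 0, 0.06]
    - [0, 0, 0, -0.015, 0, 0, 0.06]
    - [0, 0, 0, -0.02, 0, 0, 0.06]
    - [0, 0, 0, -0.02, 0, 0, 0.06]
    - [0, 0, 0, -0.02, 0, 0, 0.06]
    - [0, 0, 0, -0.015, 0, 0, 0.06]
    - [0, 0, 0, -0.008, 0, 0, 0.06]
    - [0, 0, 0, -0.003, 0, 0, 0.06]

```text
time: 23.0
tcp_pos: [0.5814, -0.172, 0.2505]
ee_rot: [2.048, 0.332, -2.044]
ft_force: [-0.7, -0.2, 0.7]
grip_width: 0.0601
```

>>> servo_tool:
  targets:
    - [0, 0, 0, 0, 0.005, 0.012, 0.06]
    - [0, 0, 0, 0, 0.01, 0.025, 0.06]
    - [0, 0, 0, 0, 0.01, 0.025, 0.06]
    - [0, 0, 0, 0, 0.01, 0.025, 0.06]
    - [0, 0, 0, 0, 0.005, 0.012, 0.06]
    - [0, 0, 0, 0, 0, 0.005, 0.06]
    - [0, 0, 0, 0, 0, 0, 0.06]
    - [0, 0, 0, 0, 0, 0, 0.06]
    - [0, 0, 0, 0, 0, 0, 0.06]
    - [0, 0, 0, 0, 0, 0, 0.06]

```text
time: 23.83
tcp_pos: [0.4958, -0.2421, 0.2486]
ee_rot: [2.046, 0.335, -2.046]
ft_force: [-0.1, 0.3, 0.1]
grip_width: 0.0599
```

Run:
```python
from h import *
s=env.sense();print(s["time"],s["tcp_pos"],s["ft_force"],s["grip_width"])
im=cams.grab_frame("wrist")[:,:,::-1];cv2.imwrite("pics/w8.png",im)
a=cams.grab_frame("scene")[:,:,::-1];cv2.imwrite("pics/s8.png",a)
cv2.imwrite("pics/s8b.png",cv2.resize(a[130:280,130:260],None,fx=4,fy=4,interpolation=cv2.INTER_CUBIC))
for z in(.106,.176):print(z,proj("scene",[.581,-.172,z]),proj("wrist",[.581,-.172,z]))
```

```text
23.8333 [ 0.49578037 -0.24206904  0.24856401] [-0.11420958  0.25729114  0.1358367 ] 0.059945356160923564
0.106 [203.37138182 215.14105524] [219.36126333  82.40324325]
0.176 [201.47643565 198.00477114] [209.16353237  75.00473367]
```

View pics/s8b.png

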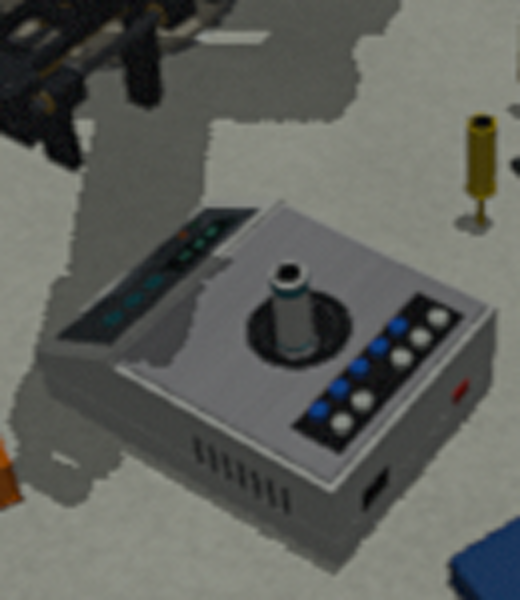

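View pics/w8.png

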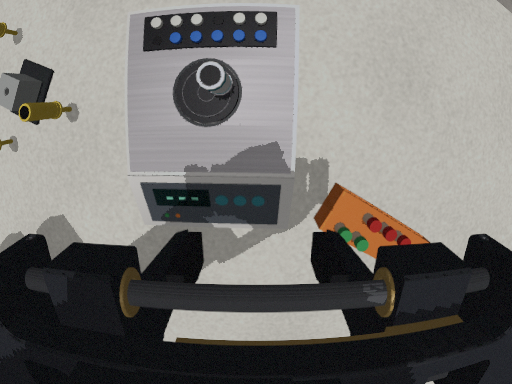

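View pics/s8.png

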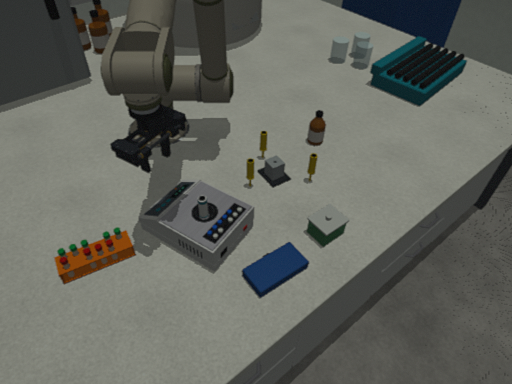

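The logger top is at scene (202,198) and wrist (210,75), within about 1 px of the prediction for a seated logger. The bystanders are where they were.

```bash
python3 -c "
from station import env
print(env.hand_in())"
```

```text
the job is handed in; nothing more can be done
None
```

The logger is standing in the heater's well with its collar seated on the insert, and I've handed the job in. It took about 24 s of the 72 s allowed.

- **Finding the well:** I took the white logger (not a yellow look-alike) out of the holder. The wrist camera showed a faint plug outline in the band, so I set the tip down 40° around the band from it. I then slid the tip along until the contact force dropped to the bare weight.
- **Pressing force:** The tip pressed about 4.8 N at touchdown. At one reading mid-slide it was about 6.8 N, slightly over the advised 6 N but well under 25 N, with 3.9 N of sideways drag. I backed off straight away.
- **Seating:** The logger went down freely until the collar touched, with a force rise of about 5.5 N. That was about 41.5 mm below the first contact, against the 42 mm expected. I then let go and withdrew.
- **Last checks:** The wrist and scene pictures show the logger upright, its top within about 1 px of the fully seated position. The gripper is clear of it, and the bystanders and yellow look-alikes show no visible movement. No check failed or disagreed.

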